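# Rotate the flux-paste cartridges in the first-in first-out rail

## Task

One of the two loose cartridges standing on the mat matches those in the rail: hang it in the rail's open loading bay (the end beside the vice), then push the row along until the front cartridge, the oldest, is up against the stop in the open take-out bay at the other end. Lift that oldest one out and stand it upright in the job tray beside the board, leaving the other two hanging in the rail with the fresh one fully under the lips, and the thin cartridge and the board undisturbed.

Things in the scene. Friction and masses are not known exactly. Their poses are not given: they have to be found in the camera images.
- rail: Fixed bench rail of bare aluminium on a dark foot, 244 mm long (lane along its y), 80 wide at the foot, 54 wide above, 95 high. Origin: centre of the underside, z up. A 32 mm slot runs along y; cartridges hang in it by collars riding on flanges (top z = 82 mm) in a 48 mm channel. Lips (z = 90 to 93, 32 apart) hold collars down over y = -51 to 61 mm, flaring up to z = 97 at y = -63.
- load_bay (a point): Middle of the loading bay, open above, at the -y end, beside the vice: rail y = -115 (end wall, 95 mm high) to -63 mm. The point lies at rail (0, -89, 82) mm, height of the flange tops: a loaded cartridge hangs with its axis through it and its collar's underside at this height.
- takeout_bay (a point): In the take-out bay, open above, at the +y end: rail y = 61 to 115 mm (stop wall, 95 mm high). The point, rail (0, 92, 82) mm, is where the front cartridge's axis and collar underside are when it is against the stop; a touching row has a pitch of 44 mm.
- cartridge_fresh: The fresh cartridge, standing on the mat: white tube 28 mm across, 120 mm tall, with a 44 mm collar (5 thick, underside 70 above the bottom) and a grey 28 mm ribbed cap, 87 to 120 above the bottom. Origin: centre of the bottom, z along the axis. 0.065 kg. Hung in the rail its origin is at rail z = 12 mm, its top at 132 mm.
- cartridge_front: The front (oldest) cartridge, same size and look, hanging in the rail nearest the take-out end under the lips. Origin: centre of the bottom.
- cartridge_second: The second cartridge, same size and look, hanging in the rail behind the front one, towards the loading bay. Origin: centre of the bottom.
- cartridge_thin: A thinner cartridge of the same plain materials standing upright on the mat (21 mm tube, 29 mm collar, 101 mm tall): does not belong in this rail. Origin: centre of the bottom.
- job_tray: Shallow open grey tray, fixed, 130 mm (x) by 160 mm (y), rim 18 mm high, walls and floor 3 mm. Origin: centre of the underside. The board lies in its -y half, tweezers along its +x wall; its +y half is free round (x, y) = (-10, 37) mm.
- dev_board: Small circuit board 62 x 56 x 21 mm lying in the -y half of the tray. Origin: centre of the underside.
Things that resemble listed ones, but are neither listed nor needed, are in the scene too. Leave any orange look-alike of the cartridge_fresh alone.

How it is judged:
By the outcome, as a careful person would: the job done as asked, in the order asked, and still so for the second after the job is handed in, with the robot touching nothing.
It also fails if it takes over 61 s, if anything falls off the work surface, if the arm or the gripper's body presses on something with over 40 N, if the wrist force passes 120 N, or if a joint passes its speed limit or range.

## Robot

A 7-joint arm with a two-finger parallel gripper is mounted at the origin on a cart in front of the work surface, level with it; the furniture and walls round the work are solid. World frame = base frame: x ahead of the robot, y to its left, z up, the work surface at z = 0. Lengths are in m, angles in rad, forces in N, time in s.
With the tool pointing down it reaches from about 0.425 to 0.875 m from the base axis. Payload 4.7 kg.
Tool frame: the origin (TCP) lies midway between the tips of the shut fingers; the grasp point (between the pads) lies 19 mm behind it; z points along the fingers, y is the line along which they close (so a half turn about z gives the same grasp; the last joint's range is limited). The gripper opens to 87 mm and grips with 3 to 60 N. Pads are 19 mm wide; open, the fingers measure 117 mm over their backs; the gripper's body (75 mm by 190 mm) begins 51 mm behind the grasp point.
Start: joints at [1.186, 0.321, -0.07, 1.45, 0.023, 1.371, -0.057], TCP at [0.252, -0.599, 0.223] pointing down, gripper open.
Joint ranges: [-2.86, 2.86], [-0.3, 2.09], [-1.38, 1.24], [0.06, 2.45], [-1.56, 4.7], [0.09, 2.05], [-2.69, 2.69]. Speed limits (rad/s): [2.57, 2.57, 3.14, 3.14, 3.14, 3.14, 3.14].

## Interface

Orientations are given as a rotation vector (axis times angle).
In Python, from bench import ctrl, get_image, calibration gives the robot as it stands.
- The arm moves only by the tool apply_moves, never from a script. Its arguments are lists of equal length, an entry for each row: "dp": the shift along the tool's x, y, z in m, a list of three; "twist": the turn, a rotation vector about the tool's x, y, z in rad, a list of three; "fingers": the closure, from 0 (fully open) to 1 (shut). In form: {"dp": [[dx, dy, dz], ...], "twist": [[ax, ay, az], ...], "fingers": [fingers, ...]}. A call has 1 to 10 rows; each row shifts and turns the commanded pose from where the row before left it, along the tool's axes as they then stand; what a row does not reach is not made up. A row lasts 1/10 s, in which the tool goes at most 50 mm and 8.59 degrees, less where a joint would pass 70% of its speed; a pose out of reach is approached as far as the arm can. A call is refused whole if a number of a shift passes 0.05 or a number of a turn 0.15, either way. A call with a gripper value outside its range is refused whole. The fingers move at their own pace and stop on an object; "newtons" is the grip in N (left out, the last holds). Time passes only in rows, so rows that do not move let the fingers close. It gives the time, the measured TCP pose, the force, the opening and the grip force at its end, in the units of the state.
- ctrl.get_state(): the state, without advancing time (a new reading comes with each control period).
- get_image(name): name is "side" or "top" or "wrist"; returns the picture (480x640x3 uint8, red, green, blue); there is no depth.
- calibration(name): a dict with "fx", "fy", "cx", "cy" (pixels), "eye" and "attitude" of the camera in the world; the wrist camera has in their place "hand_eye" (4x4, takes a point from camera to tool coordinates, whose origin is the TCP and whose axes are the flange's). Camera axes: x right, y up, looking along -z (the intrinsics and any distortion apply to the point x, -y, -z); pixel columns grow to the right and rows downward; lengths in m; the calibration is good to about 2 mm. A picture is of the moment at which its call begins: read the wrist's pose just before it. calibration takes no time and is no camera call.
- ctrl.close_job(): hands the job in; it is judged then, once.
The state is a dict: "time": time; "joint_positions": joint angles; "qd": joint speeds; "joint_torque": joint torques, N m; "position": TCP position; "tool_rot": TCP orientation; "ft_force": force on the tool from outside, world axes, zero at the start; "torque": the same for the moment, N m; "grip_width": opening from 0.0 (shut) to 1.0 (fully open); "grip_force": force on a finger pad.
Only numpy, scipy, OpenCV 4.12 (cv2) and the standard library are available. Lean on these libraries where they do the work, as an engineer would, in place of code of your own. Each camera call takes 0.05 s, during which the arm holds its last target. There are 200 camera calls.

## Working session

There is one attempt and no reset: what is moved stays moved. The work goes in short steps, Python scripts to look and compute and a tool call to move; the robot and the scene stay as the last step left them, time stands still between calls to the robot, and variables do not carry over. Pictures are saved under pics/ and viewed, at most 10 in all, crops included, and the job is handed in when it is done.

Besides the shell and the picture viewer there is one more tool, called after "Emit:" in YAML: its name, and indented under it one key for each argument. apply_moves: Moves the arm, as the interface text tells. Its arguments: {"type":"object","properties":{"dp":{"type":"array"},"twist":{"type":"array"},"fingers":{"type":"array"},"newtons":{"type":"number"}},"required":["dp","twist","fingers"]}

```bash
mkdir -p pics; ls; python3 - <<'E'
from bench import ctrl,get_image,calibration
import cv2
s=ctrl.get_state();print({k:s[k] for k in('time','position','tool_rot','grip_width','ft_force')})
for n in('side','top'):
    cv2.imwrite(f'pics/{n}0.png',cv2.cvtColor(get_image(n),cv2.COLOR_RGB2BGR))
for n in('side','top','wrist'): print(n,calibration(n))
E
```

```text
pics
{'time': 0.0, 'position': array([ 0.25214417, -0.59847443,  0.22143445]), 'tool_rot': array([-3.07744813e+00, -6.22038936e-01,  7.88867864e-04]), 'grip_width': 0.9955699565911273, 'ft_force': array([ 0.86829763,  0.4421313 , -0.24972468])}
side {'fx': 522.685254946513, 'fy': 522.685254946513, 'cx': 316.72641484737926, 'cy': 239.72853282007247, 'eye': array([0.123048  , 0.7665318 , 0.57720471]), 'attitude': array([ 0.3031741 , -1.23761515, -2.38077738])}
top {'fx': 618.81815876837, 'fy': 618.81815876837, 'cx': 325.4384870504049, 'cy': 244.5455971958161, 'eye': array([0.30180582, 0.1366372 , 1.03691103]), 'attitude': array([ 0.12726923, -0.12564538, -1.55320657])}
wrist {'fx': 330.38463307568907, 'fy': 330.38463307568907, 'cx': 319.7672548373906, 'cy': 233.84995418495797, 'hand_eye': array([[ 1.51808391e-03,  9.57744044e-01,  2.87617875e-01,
         7.92929328e-02],
       [ 9.99998844e-01, -1.42798970e-03, -5.23032593e-04,
         9.95417604e-05],
       [-9.02159869e-05,  2.87618337e-01, -9.57745104e-01,
        -1.60901998e-01],
       [ 0.00000000e+00,  0.00000000e+00,  0.00000000e+00,
         1.00000000e+00]])}
```

View pics/top0.png

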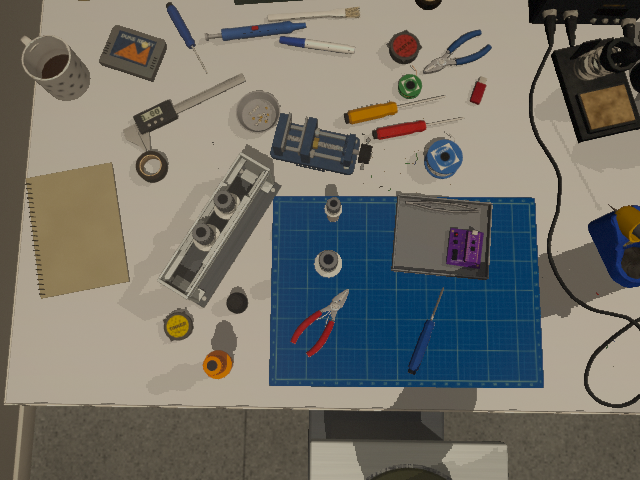

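View pics/side0.png

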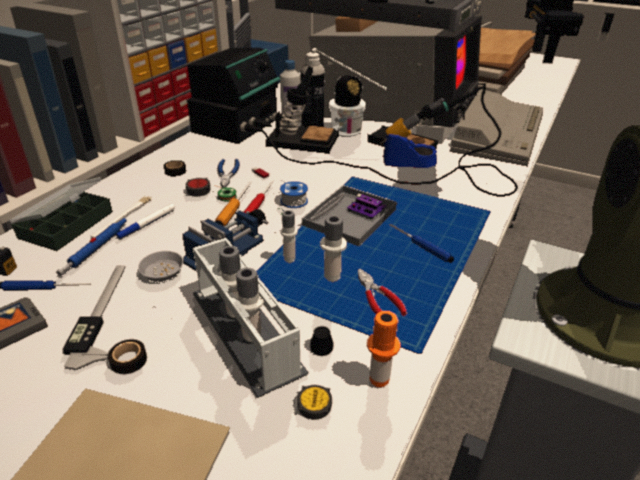

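The top view shows these candidates for the loose cartridge:
- (328,262): white, wide collar.
- (333,207): white, narrow collar and shorter, so it's the thin one.
- (217,363): the orange look-alike.

The wide white one at (328,262) fits the description. The rail's vice end is near (262,165) and its take-out end near (185,285). I'll confirm this in an enlarged crop.

```bash
cat > h.py <<'E'
import numpy as np,cv2
from scipy.spatial.transform import Rotation as R
from bench import ctrl,get_image,calibration
def cam(n,s=None):
    c=calibration(n)
    if n=='wrist':
        T=np.eye(4);T[:3,:3]=R.from_rotvec(s['tool_rot']).as_matrix();T[:3,3]=s['position']
        T=T@np.array(c['hand_eye']);return c,T[:3,:3],T[:3,3]
    return c,R.from_rotvec(c['attitude']).as_matrix(),np.array(c['eye'])
def unproj(n,uv,z,s=None):
    c,A,e=cam(n,s);d=A@np.array([(uv[0]-c['cx'])/c['fx'],-(uv[1]-c['cy'])/c['fy'],-1])
    return e+d*(z-e[2])/d[2]
def proj(n,p,s=None):
    c,A,e=cam(n,s);q=A.T@(np.array(p)-e);return np.array([c['cx']-c['fx']*q[0]/q[2],c['cy']+c['fy']*q[1]/q[2]])
def save(name,im,crop=None,k=1):
    if crop:im=im[crop[1]:crop[3],crop[0]:crop[2]]
    cv2.imwrite('pics/'+name,cv2.cvtColor(cv2.resize(im,None,fx=k,fy=k,interpolation=cv2.INTER_CUBIC),cv2.COLOR_RGB2BGR))
E
python3 - <<'E'
import cv2
im=cv2.imread('pics/top0.png')
im=im[140:320,150:360];cv2.imwrite('pics/crop1.png',cv2.resize(im,None,fx=3.3,fy=3.3,interpolation=2))
E
```

```text
(no output)
```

View pics/crop1.png

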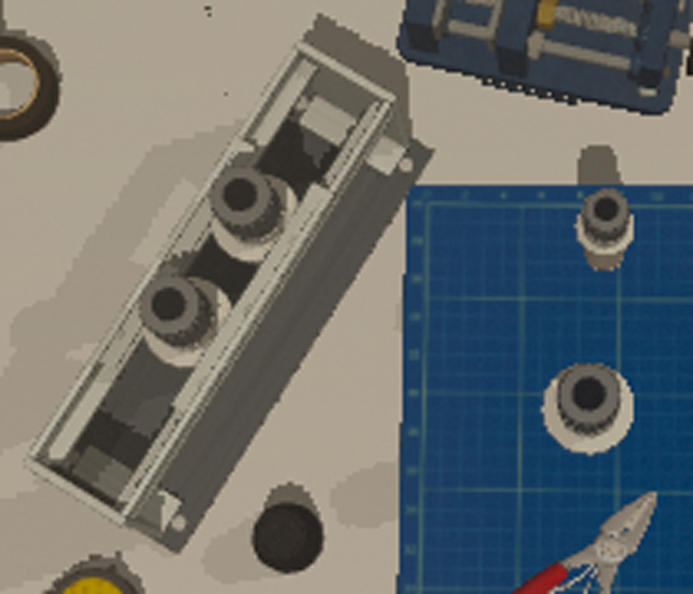

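The crop confirms it: the wide-collared white cartridge, cap at crop (588,392), matches the hung ones at (240,195) and (168,303). The one at (607,208) has the narrower collar. The rail's top corners are at crop (303,45), (396,98), (28,462) and (122,522).

```bash
python3 - <<'E'
from h import *
np.set_printoptions(precision=4,suppress=True)
f=lambda x,y:(150+x/3.3,140+y/3.3)
P=lambda x,y,z:unproj('top',f(x,y),z)
c=[P(*q,.095) for q in((303,45),(396,98),(28,462),(122,522))]
print(c)
v=(c[0]+c[1])/2;t=(c[2]+c[3])/2;print('len',np.linalg.norm(t-v),'w',np.linalg.norm(c[0]-c[1]),'ctr',(v+t)/2)
d=(t-v)/np.linalg.norm(t-v);m=(v+t)/2;th=np.arctan2(-d[0],d[1]);print('rail y dir',d,'yaw',th)
for n,q in dict(second=(240,195,.132),front=(168,303,.132),fresh=(588,392,.12),freshcollar=(589,410,.075),thin=(607,208,.101)).items():
    p=P(*q);print(n,p,'rail y',(p-m)@d,'x',(p-m)@np.array([d[1],-d[0],0]))
    print('  side',proj('side',p))
print('tray',[unproj('top',q,.018)[:2] for q in((397,193),(491,202),(487,279),(393,270))])
for y in(-.089,.092):print(m+d*y)
for q in c:print(proj('side',q))
s=ctrl.get_state();print(R.from_rotvec(s['tool_rot']).as_matrix())
E
```

```text
[array([0.5988, 0.2728, 0.095 ]), array([0.5732, 0.2275, 0.095 ]), array([0.3967, 0.393 , 0.095 ]), array([0.3695, 0.3481, 0.095 ])]
len 0.2358745242375958 w 0.05199819004119435 ctr [0.4845 0.3104 0.095 ]
rail y dir [-0.86    0.5102  0.    ] yaw 1.0353326445045345
second [0.516  0.2936 0.132 ] rail y -0.03561182297721158 x 0.0016044119225284304
  side [229.7008 250.8873]
front [0.4657 0.324  0.132 ] rail y 0.02317448340832597 x 0.002081828563719893
  side [246.6853 273.2222]
fresh [0.4295 0.1342 0.12  ] rail y -0.04254051238252297 x -0.179550385385055
  side [333.572  220.7163]
freshcollar [0.4272 0.1335 0.075 ] rail y -0.04087885140107434 x -0.18135785594702886
  side [334.3328 243.7422]
thin [0.5195 0.1264 0.101 ] rail y -0.12389381566412361 x -0.1403760824156864
  side [288.1232 213.8865]
tray [array([0.5576, 0.0191]), array([ 0.5442, -0.1394]), array([ 0.4136, -0.129 ]), array([0.4265, 0.0263])]
[0.5611 0.2649 0.095 ]
[0.4054 0.3573 0.095 ]
[196.4576 247.8575]
[227.1243 237.868 ]
[262.9844 343.5516]
[299.7583 328.4807]
[[ 0.9215  0.3884 -0.0007]
 [ 0.3884 -0.9215  0.0016]
 [-0.0001 -0.0017 -1.    ]]
```

```bash
cat >> h.py <<'E'
def plan(p0,psi0,p1,psi1,n,polar=False):
    "rows of tool-frame shifts [x,y,z] and z-turn, from pose 0 to pose 1 (tool down, psi = angle of tool x)"
    p0,p1=np.array(p0,float),np.array(p1,float);pos=lambda t:p0+(p1-p0)*t
    if polar:
        q=lambda p:np.array([np.arctan2(p[1],p[0]),np.hypot(p[0],p[1]),p[2]])
        def pos(t):a,r,z=q(p0)+(q(p1)-q(p0))*t;return np.array([r*np.cos(a),r*np.sin(a),z])
    for i in range(n):
        d=pos((i+1)/n)-pos(i/n);a=psi0+(psi1-psi0)*i/n;c,s=np.cos(a),np.sin(a)
        print(np.round([c*d[0]+s*d[1],s*d[0]-c*d[1],-d[2]],4).tolist(),round((psi0-psi1)/n,4))
def psi(s):m=R.from_rotvec(s['tool_rot']).as_matrix();return np.arctan2(m[1,0],m[0,0])
E
python3 - <<'E'
from h import *
s=ctrl.get_state();print(s['position'],psi(s));plan(s['position'],psi(s),[.4285,.134,.22],np.radians(149.3),24,True)
E
```

```text
[ 0.25219342 -0.59853052  0.22156197] 0.39886055711506246
[0.0394, -0.0096, 0.0001] -0.092
[0.0391, -0.0084, 0.0001] -0.092
[0.0389, -0.0072, 0.0001] -0.092
[0.0386, -0.006, 0.0001] -0.092
[0.0382, -0.0049, 0.0001] -0.092
[0.0378, -0.0038, 0.0001] -0.092
[0.0374, -0.0027, 0.0001] -0.092
[0.037, -0.0017, 0.0001] -0.092
[0.0365, -0.0006, 0.0001] -0.092
[0.036, 0.0004, 0.0001] -0.092
[0.0355, 0.0013, 0.0001] -0.092
[0.0349, 0.0022, 0.0001] -0.092
[0.0344, 0.0031, 0.0001] -0.092
[0.0338, 0.004, 0.0001] -0.092
[0.0332, 0.0048, 0.0001] -0.092
[0.0325, 0.0056, 0.0001] -0.092
[0.0319, 0.0064, 0.0001] -0.092
[0.0312, 0.0071, 0.0001] -0.092
[0.0306, 0.0078, 0.0001] -0.092
[0.0299, 0.0085, 0.0001] -0.092
[0.0292, 0.0091, 0.0001] -0.092
[0.0285, 0.0097, 0.0001] -0.092
[0.0277, 0.0102, 0.0001] -0.092
[0.027, 0.0108, 0.0001] -0.092
```

Emit:
apply_moves:
  dp:
    - [0.039,-0.01,0]
    - [0.039,-0.008,0]
    - [0.039,-0.007,0]
    - [0.039,-0.006,0]
    - [0.038,-0.005,0]
    - [0.038,-0.004,0]
    - [0.037,-0.003,0]
    - [0.037,-0.002,0]
    - [0.037,-0.001,0]
    - [0.036,0,0]
  twist:
    - [0,0,-0.092]
    - [0,0,-0.092]
    - [0,0,-0.092]
    - [0,0,-0.092]
    - [0,0,-0.092]
    - [0,0,-0.092]
    - [0,0,-0.092]
    - [0,0,-0.092]
    - [0,0,-0.092]
    - [0,0,-0.092]
  fingers: [0,0,0,0,0,0,0,0,0,0]
  newtons: 20

```text
time: 1.1
position: [0.4794, -0.2971, 0.2221]
tool_rot: [-2.479, -1.929, 0.0]
ft_force: [0.0, -0.2, -0.0]
grip_width: 0.999
grip_force: 0.0
```

Emit:
apply_moves:
  dp:
    - [0.0355,0.001,0]
    - [0.035,0.002,0]
    - [0.034,0.003,0]
    - [0.034,0.004,0]
    - [0.033,0.005,0]
    - [0.0325,0.006,0]
    - [0.032,0.006,0]
    - [0.031,0.007,0]
    - [0.031,0.008,0]
    - [0.03,0.0085,0]
  twist:
    - [0,0,-0.092]
    - [0,0,-0.092]
    - [0,0,-0.092]
    - [0,0,-0.092]
    - [0,0,-0.092]
    - [0,0,-0.092]
    - [0,0,-0.092]
    - [0,0,-0.092]
    - [0,0,-0.092]
    - [0,0,-0.092]
  fingers: [0,0,0,0,0,0,0,0,0,0]

```text
time: 2.1
position: [0.4789, 0.0298, 0.2222]
tool_rot: [-1.364, -2.829, 0.0]
ft_force: [-0.3, 0.2, 0.9]
grip_width: 1.001
grip_force: 0.0
```

Emit:
apply_moves:
  dp:
    - [0.029,0.009,0]
    - [0.0285,0.0095,0]
    - [0.028,0.01,0]
    - [0.027,0.011,0]
    - [0,0,0]
    - [0,0,0]
  twist:
    - [0,0,-0.092]
    - [0,0,-0.092]
    - [0,0,-0.092]
    - [0,0,-0.092]
    - [0,0,0]
    - [0,0,0]
  fingers: [0,0,0,0,0,0]

```text
time: 2.7
position: [0.4258, 0.1346, 0.2224]
tool_rot: [0.829, 3.029, -0.002]
ft_force: [0.7, -0.1, 0.7]
grip_width: 0.998
grip_force: 0.0
```

```bash
python3 - <<'E'
from h import *
s=ctrl.get_state();im=get_image('wrist');save('w1.png',im)
print(s['time'],s['position'],np.degrees(psi(s)),proj('wrist',[.4285,.134,.12],s),s['joint_positions'])
E
```

```text
2.7 [0.42577595 0.13455691 0.22243417] 149.38378158937442 [320.72870284 236.5660058 ] [ 0.49332058 -0.12218582 -0.78727732  1.90146963 -0.08776196  1.32744907
  0.76742231]
```

View pics/w1.png

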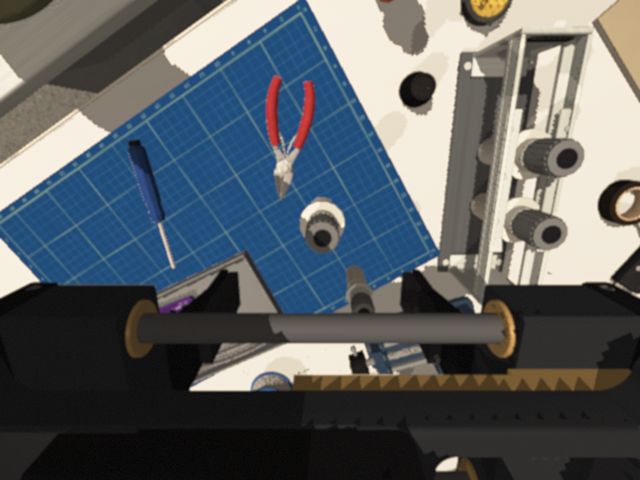

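The wrist view shows the fresh cap's centre at (322,238), within 2 px of the prediction. The hung caps are at (546,234) and (568,158).

```bash
python3 - <<'E'
from h import *
s=ctrl.get_state();p=unproj('wrist',(322.3,238),.121,s);print(p)
for q in((546,234),(568,158)):
    r=unproj('wrist',q,.132,s);m=np.array([.4845,.3104]);d=np.array([-.86,.5102]);x=r[:2]-m;print(r,x@d,x@[d[1],-d[0]])
plan(s['position'],psi(s),[p[0],p[1],.092],np.radians(149.3),4)
E
```

```text
[0.43028484 0.13393888 0.121     ]
[0.51481761 0.29015056 0.132     ] -0.03640440960859027 -0.0019464771496916985
[0.46650367 0.324219   0.132     ] 0.022527295015093124 0.0027026128343492026
[-0.0009, 0.0006, 0.0326] -0.0001
[-0.0009, 0.0006, 0.0326] -0.0001
[-0.0009, 0.0006, 0.0326] -0.0001
[-0.0009, 0.0006, 0.0326] -0.0001
```

Emit:
apply_moves:
  dp:
    - [-0.002,0.001,0.032]
    - [-0.002,0.001,0.032]
    - [0,0,0.033]
    - [0,0,0.033]
    - [0,0,0]
    - [0,0,0]
    - [0,0,0]
    - [0,0,0]
    - [0,0,0]
    - [0,0,0]
  twist:
    - [0,0,0]
    - [0,0,0]
    - [0,0,0]
    - [0,0,0]
    - [0,0,0]
    - [0,0,0]
    - [0,0,0]
    - [0,0,0]
    - [0,0,0]
    - [0,0,0]
  fingers: [0,0,0,0,0,1,1,1,1,1]
  newtons: 20

```text
time: 3.75
position: [0.431, 0.1343, 0.0933]
tool_rot: [0.83, 3.028, 0.0]
ft_force: [-0.5, -0.7, 0.1]
grip_width: 0.628
grip_force: 0.0
```

Emit:
apply_moves:
  dp:
    - [0,0,0]
    - [0,0,0]
    - [0,0,0]
    - [0,0,0]
    - [0,0,0]
  twist:
    - [0,0,0]
    - [0,0,0]
    - [0,0,0]
    - [0,0,0]
    - [0,0,0]
  fingers: [1,1,1,1,1]

```text
time: 4.25
position: [0.4304, 0.1343, 0.0925]
tool_rot: [-0.83, -3.03, 0.0]
ft_force: [-0.3, 0.2, -0.1]
grip_width: 0.314
grip_force: 20.0
```

```bash
python3 - <<'E'
from h import *
s=ctrl.get_state();a=psi(s)
plan([.4304,.1343,.0925],a,[.4304,.1343,.2225],a,4)
plan([.4304,.1343,.2225],a,[.561,.265,.2225],np.radians(149.3),5)
E
```

```text
[0.0, 0.0, -0.0325] 0.0
[0.0, 0.0, -0.0325] 0.0
[0.0, 0.0, -0.0325] 0.0
[0.0, 0.0, -0.0325] 0.0
[-0.0092, 0.0358, -0.0] 0.0002
[-0.0091, 0.0358, -0.0] 0.0002
[-0.0091, 0.0358, -0.0] 0.0002
[-0.0091, 0.0358, -0.0] 0.0002
[-0.0091, 0.0358, -0.0] 0.0002
```

Emit:
apply_moves:
  dp:
    - [0,0,-0.0325]
    - [0,0,-0.0325]
    - [0,0,-0.0325]
    - [0,0,-0.0325]
    - [-0.009,0.036,0]
    - [-0.009,0.036,0]
    - [-0.009,0.036,0]
    - [-0.009,0.036,0]
    - [-0.009,0.036,0]
    - [0,0,0]
  twist:
    - [0,0,0]
    - [0,0,0]
    - [0,0,0]
    - [0,0,0]
    - [0,0,0]
    - [0,0,0]
    - [0,0,0]
    - [0,0,0]
    - [0,0,0]
    - [0,0,0]
  fingers: [1,1,1,1,1,1,1,1,1,1]

```text
time: 5.25
position: [0.562, 0.2697, 0.2201]
tool_rot: [-0.825, -3.026, -0.005]
ft_force: [0.2, 1.0, -1.3]
grip_width: 0.316
grip_force: 20.0
```

```bash
python3 - <<'E'
from h import *
s=ctrl.get_state();w=get_image('wrist');si=get_image('side')
save('w2.png',w)
save('s2.png',si,(170,130,330,400),1)
c=lambda im,b:im[b[1]:b[3],b[0]:b[2]]
a=cv2.resize(c(w,(200,0,500,290)),None,fx=1.6,fy=1.6,interpolation=2);b=cv2.resize(c(si,(170,150,320,350)),None,fx=2.1,fy=2.1,interpolation=2)
H=max(a.shape[0],b.shape[0]);pad=lambda i:cv2.copyMakeBorder(i,0,H-i.shape[0],0,0,0)
save('ws2.png',np.hstack([pad(a),pad(b)]))
print(s['time'],s['position'],np.degrees(psi(s)))
E
```

```text
5.25 [0.56195969 0.26970129 0.22009184] 149.51758570022787
```

View pics/ws2.png

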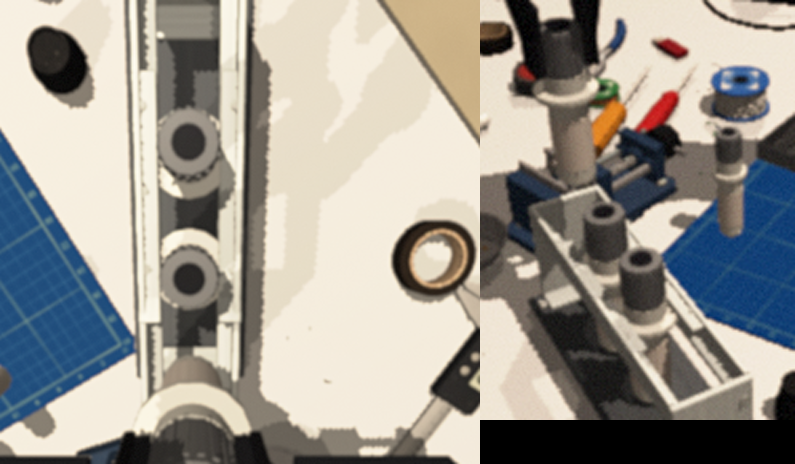

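The left half shows the rail almost aligned with the tool, with the hung caps at wrist pixels (317.5,89) and (318,174). The right half shows the fresh cartridge held upright beyond the rail's load end. I'll get the rail centreline from edge profiles.

```bash
python3 - <<'E'
import cv2,numpy as np
g=cv2.cvtColor(cv2.imread('pics/w2.png'),6)
for r in(10,60,120,150,190,205,215,225):print(r,g[r,276:364].tolist())
print('rows at col 297,345');
for c in(290,294,346,350):print(c,g[180:290,c].tolist())
E
```

```text
10 [238, 205, 143, 114, 157, 230, 248, 249, 241, 187, 116, 90, 97, 109, 150, 205, 228, 232, 231, 229, 205, 155, 130, 135, 137, 138, 139, 139, 139, 138, 138, 137, 139, 137, 138, 138, 138, 137, 138, 138, 137, 138, 137, 138, 138, 137, 138, 137, 138, 138, 138, 136, 136, 137, 137, 135, 127, 113, 106, 102, 106, 154, 227, 245, 245, 245, 244, 243, 243, 244, 246, 237, 208, 211, 240, 248, 243, 208, 140, 99, 88, 104, 157, 207, 225, 228, 234, 237]
60 [240, 241, 234, 187, 124, 111, 162, 232, 248, 243, 223, 213, 234, 244, 245, 245, 244, 243, 243, 243, 233, 177, 115, 102, 109, 110, 110, 109, 109, 110, 110, 107, 95, 73, 59, 54, 53, 55, 56, 56, 55, 56, 57, 59, 71, 89, 103, 109, 108, 108, 108, 108, 109, 107, 108, 108, 107, 107, 101, 97, 108, 151, 202, 229, 233, 233, 230, 229, 228, 226, 226, 219, 210, 221, 230, 224, 179, 113, 58, 38, 55, 83, 97, 100, 101, 100, 100, 100]
120 [239, 239, 240, 241, 235, 190, 128, 120, 180, 238, 247, 240, 218, 213, 220, 215, 210, 227, 238, 241, 241, 235, 190, 122, 100, 104, 111, 124, 150, 189, 224, 241, 247, 248, 249, 248, 235, 192, 151, 139, 141, 142, 142, 142, 140, 142, 1
[... 3709 characters left out ...]
 120, 124, 147, 183, 212, 226, 226, 226, 225, 225, 225, 225, 226, 225, 226, 225, 225, 225, 226, 227, 227, 224, 213, 191, 145, 90, 58, 53, 52, 44, 41, 33, 34, 39, 44, 49, 48, 45, 44, 53, 58, 55, 48]
350 [142, 140, 138, 136, 132, 130, 128, 130, 134, 136, 136, 136, 135, 134, 139, 148, 152, 154, 151, 147, 137, 111, 88, 82, 83, 82, 83, 83, 85, 86, 84, 83, 83, 83, 83, 82, 82, 82, 80, 80, 81, 80, 81, 81, 84, 84, 82, 81, 81, 79, 76, 70, 67, 66, 69, 87, 112, 124, 126, 126, 126, 126, 127, 125, 127, 127, 128, 127, 127, 128, 122, 115, 123, 152, 190, 215, 225, 227, 226, 226, 226, 226, 226, 225, 225, 225, 225, 226, 227, 228, 213, 161, 91, 37, 20, 24, 22, 25, 26, 23, 21, 25, 23, 24, 24, 25, 25, 23, 26, 23]
```

```bash
python3 - <<'E'
import cv2
im=cv2.imread('pics/w2.png')[130:290,260:380];cv2.imwrite('pics/w2c.png',cv2.resize(im,None,fx=3.7,fy=3.7,interpolation=2))
E
```

```text
(no output)
```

View pics/w2c.png

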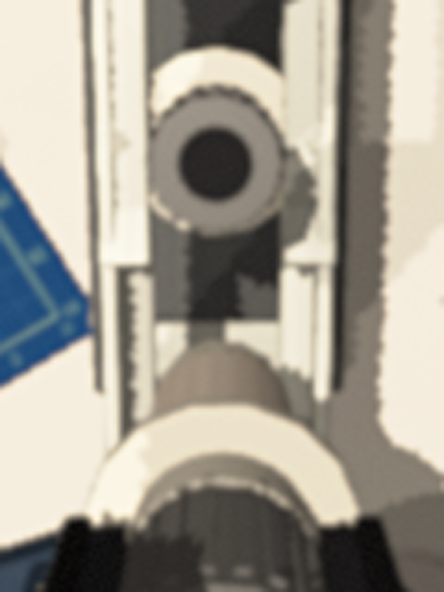

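The enlarged view shows the lips' inner edges at columns 300.5 and 336.8 around row 197, with the lip end at row 201. The held collar is centred at column 320.3, about 1.5 px right of the rail's centreline.

```bash
python3 - <<'E'
from h import *
np.set_printoptions(precision=4,suppress=True)
s=ctrl.get_state();print(s['time'],s['position'],np.degrees(psi(s)))
s['position']=np.array([0.56195969,0.26970129,0.22009184]) if abs(s['position'][1]-.2697)>.003 else s['position']
U=lambda u,v,z:unproj('wrist',(u,v),z,s)
A=U(317.25,60,.093);B=U(318.65,197.6,.093);print(A,B,np.linalg.norm(U(300.5,197.6,.093)-U(336.8,197.6,.093)))
A2=U(317.5,10,.02);B2=U(318.5,225,.02)
for a,b in((A,B),(A2,B2)):print('ang',np.degrees(np.arctan2(*(a-b)[1::-1])))
T=R.from_rotvec(s['tool_rot']).as_matrix();print(T)
tip=U(318.5,201,.097)
for p in(A,B,tip):print('tool coords',T.T@(p-s['position']))
cap=[T.T@(U(u,v,.132)-s['position']) for u,v in((317.5,88.8),(318.1,174.4))];print(cap)
E
```

```text
5.35 [0.5602 0.2668 0.2212] 149.43803432055563
[0.4422 0.3339 0.093 ] [0.5374 0.2791 0.093 ] 0.03212061888347025
ang 150.04705624584633
ang 149.7201220365945
[[-0.8611  0.5085 -0.0031]
 [ 0.5085  0.8611  0.0003]
 [ 0.0029 -0.0013 -1.    ]]
tool coords [ 0.1354 -0.002   0.1286]
tool coords [ 0.0255 -0.0008  0.1283]
tool coords [ 0.0233 -0.001   0.1243]
[array([ 0.1096, -0.0016,  0.0896]), array([ 0.0503, -0.0011,  0.0894])]
```

```bash
python3 - <<'E'
from h import *
np.set_printoptions(precision=4,suppress=True)
s=dict(position=np.array([0.56195969,0.26970129,0.22009184]),tool_rot=np.array([-.825,-3.026,-.005]))
U=lambda u,v,z:unproj('wrist',(u,v),z,s)
A=U(317.25,60,.093);B=U(318.65,197.6,.093);print(A,B)
tip=U(318.5,201,.097);d=(A-B)/np.linalg.norm(A-B);ang=np.degrees(np.arctan2(d[1],d[0]));print(ang,tip)
d=np.array([-.8625,.506,0])
print('bay',tip-d*.026,'old',[.5611,.2649])
s=ctrl.get_state();im=get_image('wrist');s2=ctrl.get_state();print(s['position'],s2['position'],s['tool_rot'],s2['tool_rot'])
save('w3.png',im);g=cv2.cvtColor(im,cv2.COLOR_RGB2GRAY)
for r in(60,198):print(r,g[r,292:346].tolist())
for c in(294,295,341):print(c,g[188:215,c].tolist())
E
```

```text
[0.4439 0.3372 0.093 ] [0.5388 0.2826 0.093 ]
150.10876023354948 [0.5407 0.2813 0.097 ]
bay [0.5632 0.2682 0.097 ] old [0.5611, 0.2649]
[0.5602 0.2668 0.2212] [0.5602 0.2659 0.2219] [-0.8272 -3.0275  0.0008] [-0.829  -3.0288  0.0017]
60 [225, 242, 245, 244, 244, 244, 243, 244, 243, 220, 154, 110, 107, 110, 111, 109, 110, 109, 110, 107, 94, 74, 58, 55, 53, 53, 56, 56, 55, 56, 57, 65, 81, 96, 104, 107, 108, 108, 109, 108, 108, 107, 108, 107, 107, 107, 100, 94, 94, 118, 172, 217, 231, 232]
198 [247, 249, 248, 248, 248, 248, 247, 246, 246, 248, 247, 237, 179, 113, 100, 104, 106, 105, 107, 107, 106, 96, 76, 61, 54, 53, 53, 55, 55, 55, 54, 54, 54, 51, 50, 43, 43, 40, 42, 40, 40, 41, 42, 40, 42, 39, 47, 75, 136, 197, 231, 238, 239, 238]
294 [227, 228, 228, 229, 229, 232, 237, 243, 247, 248, 248, 247, 237, 224, 225, 228, 230, 231, 232, 232, 232, 233, 233, 233, 235, 235, 235]
295 [226, 228, 228, 229, 231, 237, 242, 245, 247, 248, 248, 248, 232, 197, 172, 170, 172, 175, 176, 177, 181, 183, 184, 188, 189, 191, 192]
341 [97, 99, 97, 98, 99, 98, 99, 111, 143, 180, 197, 190, 166, 171, 213, 232, 235, 234, 234, 234, 234, 233, 234, 234, 235, 235, 235]
```

Emit:
apply_moves:
  dp:
    - [0,0,0]
    - [0,0,0]
    - [0,0,0]
  twist:
    - [0,0,0]
    - [0,0,0]
    - [0,0,0]
  fingers: [1,1,1]

```text
time: 5.7
position: [0.5608, 0.2653, 0.2232]
tool_rot: [0.831, 3.028, -0.001]
ft_force: [-0.1, 0.2, 0.2]
grip_width: 0.314
grip_force: 20.0
```

```bash
cat > m.py <<'E'
from h import *
np.set_printoptions(precision=4,suppress=True)
def edge(v,lo,up=True):
    "subpixel crossing of 175"
    v=v.astype(float)
    for i in range(lo,len(v)-1):
        if (v[i]-175)*(v[i+1]-175)<=0 and (v[i+1]>v[i])==up:return i+(175-v[i])/(v[i+1]-v[i])
def measure(name):
    s=ctrl.get_state();im=get_image('wrist');save(name,im);g=cv2.cvtColor(im,cv2.COLOR_RGB2GRAY)
    T=R.from_rotvec(s['tool_rot']).as_matrix();print(s['time'],s['position'],np.degrees(psi(s)))
    for r in(40,60,198):
        a=edge(g[r],296,False);b=edge(g[r],330);p=unproj('wrist',((a+b)/2,r),.093,s)
        print(r,a,b,p,'tool',T.T@(p-s['position']))
    print(g[185:215,295].tolist())
    for r in(260,268):print(g[r,276:364:2].tolist())
E
python3 -c "
from m import *
measure('w4.png')"
```

```text
5.7 [0.5608 0.2653 0.2232] 149.2980998265386
40 302.38461538461536 342.37735849056605 [0.4333 0.3433 0.093 ] tool [0.1497 0.002  0.1299]
60 302.38028169014086 342.2826086956522 [0.4454 0.3362 0.093 ] tool [0.1357 0.002  0.1299]
198 303.7 342.08 [0.5411 0.2804 0.093 ] tool [0.0249 0.0029 0.1301]
[225, 225, 225, 226, 228, 232, 236, 239, 245, 247, 248, 248, 243, 225, 215, 223, 228, 229, 229, 231, 232, 232, 233, 233, 234, 233, 235, 235, 235, 236]
[238, 238, 238, 238, 232, 236, 245, 244, 244, 245, 245, 244, 215, 161, 145, 145, 153, 162, 171, 154, 138, 139, 162, 171, 157, 109, 128, 134, 109, 101, 98, 150, 220, 226, 226, 225, 225, 226, 220, 145, 126, 128, 128, 128]
[239, 232, 217, 203, 242, 242, 172, 205, 227, 223, 208, 144, 132, 91, 73, 75, 71, 64, 74, 74, 72, 69, 69, 68, 67, 66, 63, 64, 62, 56, 59, 72, 79, 83, 118, 213, 228, 226, 213, 215, 181, 112, 106, 103]
```

Emit:
apply_moves:
  dp:
    - [0,0.0016,0.02]
    - [0,0,0.02]
    - [0,0,0.004]
    - [0,0,0.004]
    - [0,0,0.004]
    - [0,0,0.004]
    - [0,0,0]
  twist:
    - [0,0,0]
    - [0,0,0]
    - [0,0,0]
    - [0,0,0]
    - [0,0,0]
    - [0,0,0]
    - [0,0,0]
  fingers: [1,1,1,1,1,1,1]

```text
time: 6.45
position: [0.5617, 0.2675, 0.1665]
tool_rot: [0.83, 3.03, -0.0]
ft_force: [0.4, -0.5, -0.2]
grip_width: 0.314
grip_force: 20.0
```

```bash
python3 - <<'E'
from h import *
s=ctrl.get_state();w=get_image('wrist');si=get_image('side')
c=lambda im,b:im[b[1]:b[3],b[0]:b[2]]
a=cv2.resize(c(w,(260,120,380,290)),None,fx=3,fy=3,interpolation=2);b=cv2.resize(c(si,(170,180,290,300)),None,fx=3.5,fy=3.5,interpolation=2)
H=max(a.shape[0],b.shape[0]);pad=lambda i:cv2.copyMakeBorder(i,0,H-i.shape[0],0,0,0)
save('ws5.png',np.hstack([pad(a),pad(b)]))
print(s['time'],s['position'],s['ft_force'],s['torque'])
E
```

```text
6.45 [0.56167627 0.26754761 0.16647808] [ 0.41816137 -0.54000286 -0.18729882] [ 0.07010861 -0.13255047 -0.03444967]
```

View pics/ws5.png

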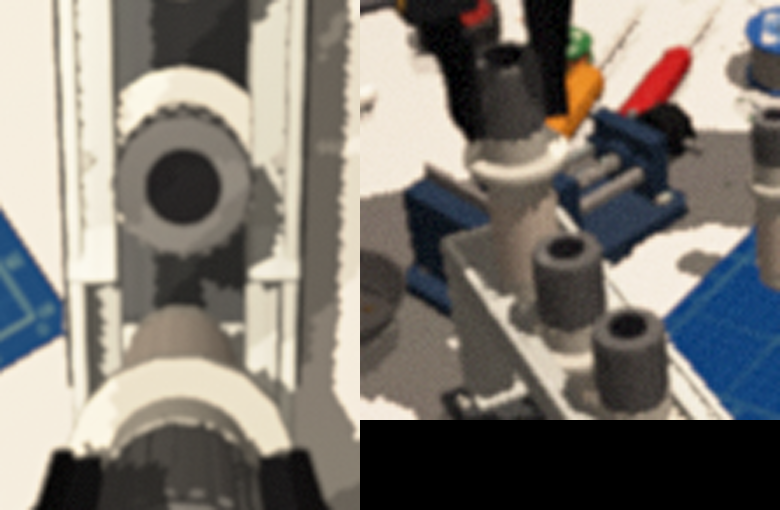

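The tube bottom is inside the slot with no contact force, and the collar still looks centred over the channel (wrist crop centre ~183, lips 117–250). I'll carry on down.

Emit:
apply_moves:
  dp:
    - [0,0,0.015]
    - [0,0,0.015]
    - [0,0,0.015]
    - [0,0,0.003]
    - [0,0,0.003]
    - [0,0,0.003]
    - [0,0,0.003]
    - [0,0,0]
  twist:
    - [0,0,0]
    - [0,0,0]
    - [0,0,0]
    - [0,0,0]
    - [0,0,0]
    - [0,0,0]
    - [0,0,0]
    - [0,0,0]
  fingers: [1,1,1,1,1,1,1,1]

```text
time: 7.35
position: [0.5616, 0.2675, 0.1093]
tool_rot: [-0.83, -3.03, 0.001]
ft_force: [-0.3, -0.3, -0.5]
grip_width: 0.315
grip_force: 20.0
```

Emit:
apply_moves:
  dp:
    - [0,0,0.002]
    - [0,0,0.002]
    - [0,0,0.001]
    - [0,0,0]
  twist:
    - [0,0,0]
    - [0,0,0]
    - [0,0,0]
    - [0,0,0]
  fingers: [1,1,1,1]

```text
time: 7.75
position: [0.5616, 0.2675, 0.1043]
tool_rot: [-0.83, -3.03, 0.0]
ft_force: [0.6, -0.7, -1.3]
grip_width: 0.312
grip_force: 20.0
```

Emit:
apply_moves:
  dp:
    - [0,0,0.001]
    - [0,0,0]
  twist:
    - [0,0,0]
    - [0,0,0]
  fingers: [1,1]

```text
time: 7.95
position: [0.5617, 0.2675, 0.1035]
tool_rot: [-0.83, -3.03, 0.0]
ft_force: [-0.3, 0.3, -0.2]
grip_width: 0.316
grip_force: 20.0
```

Emit:
apply_moves:
  dp:
    - [0,0,0.001]
    - [0,0,0]
  twist:
    - [0,0,0]
    - [0,0,0]
  fingers: [1,1]

```text
time: 8.15
position: [0.5617, 0.2675, 0.1024]
tool_rot: [-0.83, -3.03, 0.0]
ft_force: [-0.2, 0.3, -0.4]
grip_width: 0.316
grip_force: 20.0
```

Emit:
apply_moves:
  dp:
    - [0,0,0]
    - [0,0,0]
    - [0,0,0]
    - [0,0,0]
    - [0,0,0]
  twist:
    - [0,0,0]
    - [0,0,0]
    - [0,0,0]
    - [0,0,0]
    - [0,0,0]
  fingers: [0.55,0.55,1,1,1]
  newtons: 10

```text
time: 8.65
position: [0.5617, 0.2676, 0.1026]
tool_rot: [0.83, 3.03, -0.0]
ft_force: [0.4, -0.2, 0.4]
grip_width: 0.318
grip_force: 10.0
```

Emit:
apply_moves:
  dp:
    - [0.006,0,0]
    - [0.006,0,0]
    - [0.006,0,0]
    - [0.006,0,0]
    - [0.006,0,0]
    - [0.006,0,0]
    - [0.006,0,0]
  twist:
    - [0,0,0]
    - [0,0,0]
    - [0,0,0]
    - [0,0,0]
    - [0,0,0]
    - [0,0,0]
    - [0,0,0]
  fingers: [1,1,1,1,1,1,1]

```text
time: 9.35
position: [0.5253, 0.2891, 0.1026]
tool_rot: [0.83, 3.03, -0.0]
ft_force: [1.7, -0.8, 1.0]
grip_width: 0.319
grip_force: 10.0
```

Emit:
apply_moves:
  dp:
    - [0.006,0,0]
    - [0.006,0,0]
    - [0.006,0,0]
    - [0.006,0,0]
    - [0.006,0,0]
    - [0.006,0,0]
    - [0.006,0,0]
  twist:
    - [0,0,0]
    - [0,0,0]
    - [0,0,0]
    - [0,0,0]
    - [0,0,0]
    - [0,0,0]
    - [0,0,0]
  fingers: [1,1,1,1,1,1,1]

```text
time: 10.05
position: [0.4891, 0.3106, 0.1026]
tool_rot: [0.83, 3.03, -0.0]
ft_force: [1.2, -0.6, 2.1]
grip_width: 0.317
grip_force: 10.0
```

Emit:
apply_moves:
  dp:
    - [0.002,0,0]
    - [0.002,0,0]
    - [0.001,0,0]
    - [0.001,0,0]
    - [0,0,0]
  twist:
    - [0,0,0]
    - [0,0,0]
    - [0,0,0]
    - [0,0,0]
    - [0,0,0]
  fingers: [1,1,1,1,1]

```text
time: 10.55
position: [0.4844, 0.3134, 0.1026]
tool_rot: [0.83, 3.03, -0.0]
ft_force: [2.2, -1.5, 2.2]
grip_width: 0.315
grip_force: 10.0
```

```bash
python3 - <<'E'
from h import *
s=ctrl.get_state();w=get_image('wrist');t=get_image('top')
c=lambda im,b:im[b[1]:b[3],b[0]:b[2]]
a=cv2.resize(c(w,(240,0,400,290)),None,fx=2,fy=2,interpolation=2);b=cv2.resize(c(t,(150,140,290,320)),None,fx=3,fy=3,interpolation=2)
H=max(a.shape[0],b.shape[0]);pad=lambda i:cv2.copyMakeBorder(i,0,H-i.shape[0],0,0,0)
save('wt6.png',np.hstack([pad(a),pad(b)]))
print(s['time'],s['position'],s['ft_force'])
E
```

```text
10.55 [0.48436546 0.31340872 0.10258774] [ 2.24040084 -1.54317417  2.16786493]
```

View pics/wt6.png

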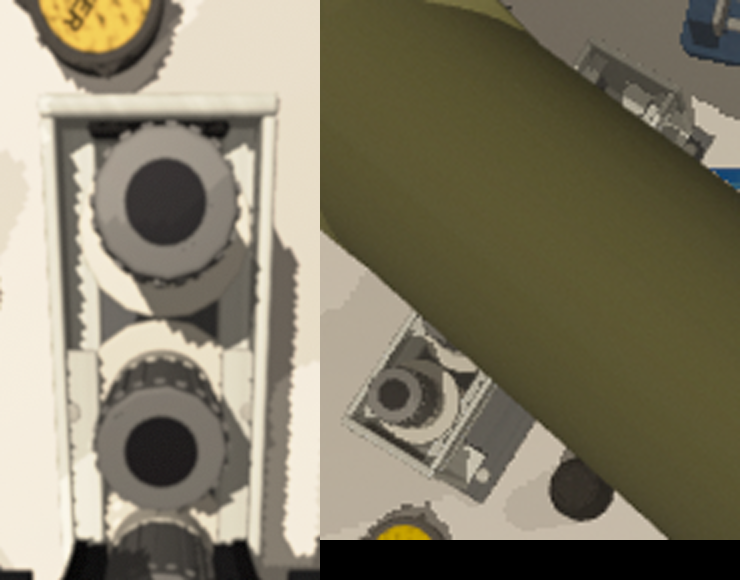

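The row is touching and the front cartridge is nearly at the stop. In the wrist crop its cap is at (165,202) and the stop wall at y≈105. I'll push the last few mm until the force rises.

Emit:
apply_moves:
  dp:
    - [0.001,0,0]
    - [0.001,0,0]
    - [0.001,0,0]
    - [0,0,0]
  twist:
    - [0,0,0]
    - [0,0,0]
    - [0,0,0]
    - [0,0,0]
  fingers: [1,1,1,1]

```text
time: 11.05
position: [0.4819, 0.3149, 0.1026]
tool_rot: [0.83, 3.029, -0.0]
ft_force: [2.4, -2.4, 2.3]
grip_width: 0.32
grip_force: 10.0
```

Emit:
apply_moves:
  dp:
    - [0.001,0,0]
    - [0.001,0,0]
    - [0,0,0]
  twist:
    - [0,0,0]
    - [0,0,0]
    - [0,0,0]
  fingers: [1,1,1]

```text
time: 11.35
position: [0.4808, 0.3156, 0.1028]
tool_rot: [0.83, 3.028, -0.0]
ft_force: [4.8, -3.1, 3.3]
grip_width: 0.32
grip_force: 10.0
```

Emit:
apply_moves:
  dp:
    - [0.001,0,0]
    - [0.001,0,0]
    - [0,0,0]
  twist:
    - [0,0,0]
    - [0,0,0]
    - [0,0,0]
  fingers: [1,1,1]

```text
time: 11.65
position: [0.4793, 0.3165, 0.103]
tool_rot: [0.831, 3.028, -0.0]
ft_force: [4.2, -3.3, 4.8]
grip_width: 0.314
grip_force: 10.0
```

```bash
cat > n.py <<'E'
from h import *
np.set_printoptions(precision=4,suppress=True)
s=ctrl.get_state();w=get_image('wrist');save('w7.png',w);g=cv2.cvtColor(w,cv2.COLOR_RGB2GRAY)
T=R.from_rotvec(s['tool_rot']).as_matrix();print(s['position'])
k=(g<70).astype(np.uint8);k=cv2.erode(k,np.ones((3,3)));n,l,st,ce=cv2.connectedComponentsWithStats(k)
for i in range(1,n):
    if 250<st[i,4]<3000 and 250<ce[i][0]<400 and ce[i][1]<270:
        p=unproj('wrist',ce[i],.132,s);print(st[i],ce[i],p,'tool',T.T@(p-s['position']))
for c in(285,300,340,355):print(c,g[30:75,c].tolist())
for r in(45,50,55):
    for z in (.095,):print(r,T.T@(unproj('wrist',(320,r),z,s)-s['position']))
E
python3 n.py
```

```text
[0.4793 0.3165 0.103 ]
[ 304   85   37   40 1137] [322.1557 104.8971] [0.4027 0.363  0.132 ] tool [ 0.0895  0.001  -0.0291]
[304 217  34  32 834] [320.0671 232.5815] [0.4451 0.3371 0.132 ] tool [ 0.0399  0.0003 -0.029 ]
285 [201, 197, 193, 184, 167, 128, 90, 76, 79, 82, 80, 72, 68, 59, 44, 32, 46, 80, 110, 122, 127, 124, 124, 125, 152, 203, 231, 237, 239, 239, 236, 228, 224, 228, 231, 230, 226, 222, 216, 199, 171, 142, 108, 78, 56]
300 [202, 188, 153, 112, 86, 80, 81, 77, 68, 57, 55, 49, 38, 28, 38, 72, 106, 121, 126, 125, 125, 125, 126, 126, 125, 125, 124, 123, 122, 121, 143, 188, 220, 228, 229, 228, 226, 222, 216, 201, 174, 147, 130, 112, 102]
340 [223, 223, 224, 223, 223, 223, 224, 223, 223, 223, 223, 223, 223, 223, 223, 223, 223, 223, 223, 223, 223, 223, 223, 224, 223, 224, 223, 224, 223, 218, 203, 208, 222, 230, 231, 230, 227, 222, 213, 189, 156, 125, 109, 121, 137]
355 [223, 223, 223, 223, 223, 223, 223, 223, 223, 224, 223, 223, 224, 223, 223, 223, 223, 224, 223, 224, 223, 223, 223, 224, 223, 224, 223, 224, 224, 218, 206, 210, 222, 228, 227, 223, 219, 214, 205, 184, 156, 124, 94, 74, 72]
45 [0.118  0.0001 0.0078]
50 [0.1159 0.0001 0.0078]
55 [0.1139 0.0001 0.0078]
```

```bash
python3 - <<'E'
from h import *
np.set_printoptions(precision=4,suppress=True)
s=ctrl.get_state();T=R.from_rotvec(s['tool_rot']).as_matrix()
f=lambda r,z:(T.T@(unproj('wrist',(321,r),z,s)-s['position']))[0]
for r,z in((157.5,.087),(160,.087),(70,.095),(72,.095),(105,.132),(232.6,.132)):print(r,z,f(r,z))
g=cv2.imread('pics/w7.png',0)
for c in(312,321,330):print(c,g[140:180,c].tolist())
im=cv2.imread('pics/w7.png');a=cv2.resize(im[30:290,250:390],None,fx=2.3,fy=2.3,interpolation=2)
from bench import get_image
b=cv2.cvtColor(get_image('side'),cv2.COLOR_RGB2BGR)[200:390,190:330];b=cv2.resize(b,None,fx=3.1,fy=3.1,interpolation=2)[:598]
a=cv2.copyMakeBorder(a,0,max(0,b.shape[0]-a.shape[0]),0,0,0)[:b.shape[0]] if a.shape[0]<b.shape[0] else a[:b.shape[0]]
b=b[:a.shape[0]];cv2.imwrite('pics/ws8.png',cv2.hconcat([a,b]))
E
```

```text
157.5 0.087 0.06747122232213497
160 0.087 0.06619292654215755
70 0.095 0.1076453871526604
72 0.095 0.10680071302102101
105 0.132 0.089492085496781
232.6 0.132 0.03985650329872256
312 [103, 78, 54, 46, 39, 44, 58, 77, 90, 100, 104, 106, 108, 129, 161, 187, 214, 227, 233, 235, 236, 236, 227, 178, 107, 70, 120, 184, 223, 228, 226, 225, 225, 225, 225, 225, 225, 225, 225, 226]
321 [128, 119, 102, 80, 84, 97, 91, 69, 58, 68, 89, 102, 108, 107, 107, 106, 107, 108, 106, 105, 110, 129, 160, 170, 155, 123, 138, 197, 225, 226, 226, 225, 225, 224, 225, 225, 225, 224, 225, 222]
330 [109, 83, 73, 98, 122, 115, 83, 57, 64, 90, 104, 107, 107, 106, 106, 107, 106, 106, 106, 106, 106, 107, 105, 93, 72, 51, 56, 83, 108, 128, 150, 174, 200, 220, 225, 225, 225, 224, 224, 225]
```

View pics/ws8.png

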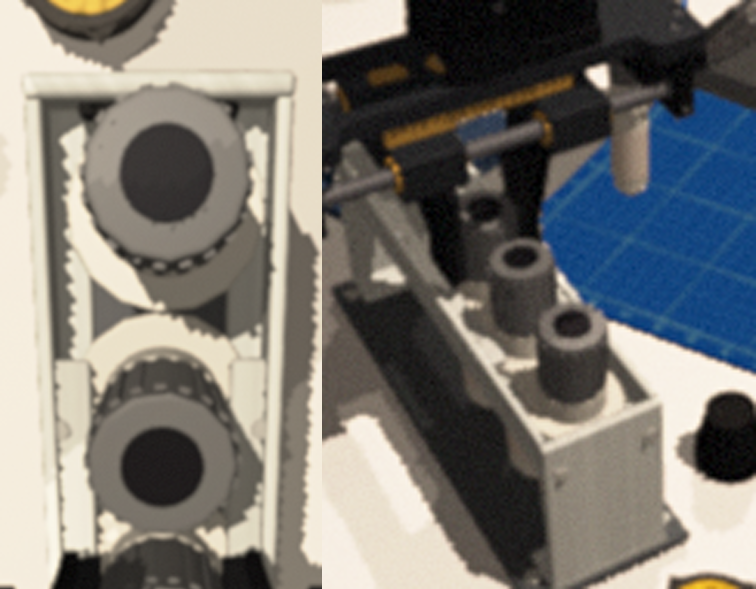

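The wrist crop shows the collars touching at row 165, and the front collar's far edge coincides with the stop wall, so the row is against the stop. The front cap leans a little under the push, so I'll relax slightly and release.

Emit:
apply_moves:
  dp:
    - [-0.001,0,0]
    - [-0.001,0,0]
    - [0,0,0]
    - [0,0,0]
    - [0,0,0]
    - [0,0,0]
    - [0,0,-0.02]
    - [0,0,-0.03]
    - [0.0,0,0]
    - [0,0,0]
  twist:
    - [0,0,0]
    - [0,0,0]
    - [0,0,0]
    - [0,0,0]
    - [0,0,0]
    - [0,0,0]
    - [0,0,0]
    - [0,0,0]
    - [0,0,0]
    - [0,0,0]
  fingers: [1,1,0.3,0.3,0.3,0.3,0.3,0.3,0.3,0.3]

```text
time: 12.75
position: [0.48, 0.3163, 0.1528]
tool_rot: [0.83, 3.029, 0.001]
ft_force: [-0.2, 0.3, -0.0]
grip_width: 0.7
grip_force: 0.0
```

```bash
sed -i 's/w7.png/w9.png/' n.py; python3 n.py; python3 -c "
import cv2;im=cv2.imread('pics/w9.png')
import numpy as np
g=cv2.imread('pics/w9.png',0)
for c in (285,300,320,350):print(c,g[70:230,c][::2].tolist())"
```

```text
[0.48   0.3163 0.1528]
[309 101  26  27 537] [321.3594 114.149 ] [0.4038 0.3625 0.132 ] tool [0.0891 0.0009 0.0208]
[308 192  24  24 435] [319.708  203.7218] [0.444  0.3378 0.132 ] tool [0.0419 0.0001 0.0208]
285 [193, 171, 146, 132, 139, 154, 148, 123, 94, 99, 122, 134, 122, 119, 152, 181, 191, 194, 197, 197, 179, 137, 96, 81, 80, 81, 75, 58, 51, 74, 105, 120, 126, 134, 147, 172, 201, 226, 237, 238, 238, 238, 238, 238, 238]
300 [190, 178, 170, 176, 187, 199, 201, 202, 202, 204, 205, 205, 204, 203, 202, 197, 189, 184, 185, 185, 172, 138, 100, 84, 80, 76, 71, 70, 72, 67, 70, 86, 105, 118, 124, 124, 125, 124, 123, 124, 153, 208, 236, 240, 240]
340 [223, 222, 223, 223, 223, 223, 222, 223, 223, 223, 223, 223, 222, 222, 223, 223, 223, 223, 223, 223, 223, 222, 222, 223, 223, 223, 223, 223, 223, 223, 223, 223, 223, 223, 223, 223, 223, 223, 223, 223, 223, 223, 223, 223, 223]
355 [222, 223, 223, 223, 222, 223, 222, 223, 223, 223, 223, 223, 222, 222, 222, 223, 223, 223, 223, 223, 223, 223, 223, 223, 222, 223, 223, 223, 223, 223, 223, 222, 223, 223, 223, 223, 223, 223, 223, 223, 223, 223, 223, 
[... 910 characters left out ...]
 121, 139, 139, 138, 138, 114, 53, 48, 49, 50, 47, 48, 49, 47, 48, 47, 46, 48, 46, 46, 47, 109, 132, 130, 130, 129, 114, 72, 67, 102, 134, 137, 138, 137, 131, 126, 218, 229, 228, 228, 226, 172, 100, 69, 82, 101, 117, 126, 124, 125, 125, 92, 33, 31, 30, 32, 33, 30, 32, 31, 30, 33, 31, 31, 45, 104, 118, 118, 115, 121, 207]
350 [222, 223, 223, 210, 223, 226, 217, 164, 86, 80, 101, 102, 108, 194, 225, 223, 223, 216, 208, 217, 228, 234, 234, 229, 228, 230, 205, 149, 110, 106, 107, 106, 106, 104, 101, 99, 98, 99, 99, 99, 99, 99, 99, 98, 99, 99, 99, 98, 105, 175, 220, 217, 207, 217, 217, 216, 217, 216, 217, 225, 236, 237, 233, 193, 124, 96, 92, 96, 94, 95, 96, 95, 95, 95, 94, 93, 95, 100, 184, 218]
```

Emit:
apply_moves:
  dp:
    - [0.03,0.0005,0]
    - [0.03,0.0005,0]
    - [0.0275,0,0]
    - [0,0,0]
    - [0,0,0]
    - [0,0,0]
  twist:
    - [0,0,0]
    - [0,0,0]
    - [0,0,0]
    - [0,0,0]
    - [0,0,0]
    - [0,0,0]
  fingers: [0.2,0.2,0.2,0.2,0.2,0.2]

```text
time: 13.4
position: [0.4058, 0.3604, 0.1517]
tool_rot: [-0.832, -3.029, 0.002]
ft_force: [0.0, -0.7, 0.2]
grip_width: 0.797
grip_force: 0.0
```

```bash
python3 - <<'E'
from h import *
s=ctrl.get_state();w=get_image('wrist');save('w10.png',w);g=cv2.cvtColor(w,cv2.COLOR_RGB2GRAY)
T=R.from_rotvec(s['tool_rot']).as_matrix();print(s['position'],np.degrees(psi(s)))
f=lambda r,z,u=320:(T.T@(unproj('wrist',(u,r),z,s)-s['position']))
print(proj('wrist',s['position']+T@[0,0,.0208],s))
k=cv2.erode((g<70).astype(np.uint8),np.ones((3,3)));n,l,st,ce=cv2.connectedComponentsWithStats(k)
for i in range(1,n):
    if 150<st[i,4]<5000 and 200<ce[i][0]<440:print(st[i],ce[i],f(ce[i][1],.132,ce[i][0]))
for c in(283,350):print(g[150:290,c][::2].tolist())
E
```

```text
[0.40584665 0.36036989 0.1517267 ] 149.2776600160549
[319.4339347 273.0100249]
[216 213  36  35 947] [233.03167899 229.81942978] [ 0.02696539 -0.04919317  0.0197932 ]
[306 237  34  12 163] [322.66871166 241.53374233] [0.02005824 0.00183604 0.01972687]
[310 259  23  22 377] [320.83819629 269.27586207] [0.00285216 0.00082592 0.01972601]
[302 343  36  31 989] [319.74519717 358.76137513] [-0.05930895  0.00027442  0.01971894]
[161, 178, 182, 157, 96, 71, 104, 185, 229, 230, 230, 229, 230, 230, 230, 230, 230, 229, 218, 212, 202, 106, 88, 93, 92, 91, 114, 192, 183, 141, 119, 118, 129, 206, 231, 226, 166, 165, 178, 184, 187, 192, 195, 197, 201, 205, 210, 216, 219, 223, 225, 227, 228, 230, 231, 231, 231, 232, 207, 133, 123, 125, 125, 126, 124, 124, 125, 124, 123, 122]
[212, 211, 212, 213, 212, 211, 211, 212, 213, 212, 211, 212, 212, 212, 212, 212, 211, 212, 211, 212, 184, 92, 84, 90, 102, 112, 115, 115, 112, 127, 141, 118, 133, 201, 208, 178, 106, 147, 205, 209, 208, 208, 207, 202, 194, 188, 174, 199, 206, 189, 185, 160, 100, 86, 87, 86, 86, 87, 87, 87, 86, 85, 86, 86, 90, 89, 85, 84, 83, 106]
```

Emit:
apply_moves:
  dp:
    - [0.001,0,0.015]
    - [0.001,0.0005,0.015]
    - [0,0,0.015]
    - [0,0,0.004]
    - [0,0,0]
    - [0,0,0]
    - [0,0,0]
    - [0,0,0]
    - [0,0,0]
    - [0,0,0]
  twist:
    - [0,0,0]
    - [0,0,0]
    - [0,0,0]
    - [0,0,0]
    - [0,0,0]
    - [0,0,0]
    - [0,0,0]
    - [0,0,0]
    - [0,0,0]
    - [0,0,0]
  fingers: [0.2,0.2,0.2,0.2,1,1,1,1,1,1]
  newtons: 20

```text
time: 14.45
position: [0.4039, 0.363, 0.1038]
tool_rot: [0.83, 3.029, 0.0]
ft_force: [0.8, -0.3, -0.1]
grip_width: 0.34
grip_force: 0.0
```

Emit:
apply_moves:
  dp:
    - [0,0,0]
    - [0,0,0]
    - [0,0,0]
  twist:
    - [0,0,0]
    - [0,0,0]
    - [0,0,0]
  fingers: [1,1,1]

```text
time: 14.75
position: [0.4038, 0.3629, 0.1037]
tool_rot: [0.83, 3.03, 0.0]
ft_force: [-0.3, 0.2, 1.5]
grip_width: 0.318
grip_force: 20.0
```

Emit:
apply_moves:
  dp:
    - [0,0,-0.003]
    - [0,0,-0.005]
    - [0,0,-0.008]
    - [0,0,0]
  twist:
    - [0,0,0]
    - [0,0,0]
    - [0,0,0]
    - [0,0,0]
  fingers: [1,1,1,1]

```text
time: 15.15
position: [0.4039, 0.3633, 0.1207]
tool_rot: [0.83, 3.029, 0.001]
ft_force: [-0.3, -0.5, -0.4]
grip_width: 0.314
grip_force: 20.0
```

```bash
python3 - <<'E'
from h import *
s=ctrl.get_state();w=get_image('side');save('s11.png',w);print(s['position'],s['ft_force'],s['time'])
# tray pose and target
c=[unproj('top',q,.018)[:2] for q in((397,193),(491,202),(487,279),(393,270))]
m=sum(c)/4;ey=(c[0]+c[3]-c[1]-c[2]);ey/=np.linalg.norm(ey);ex=np.array([ey[1],-ey[0]]);print('tray',m,np.degrees(np.arctan2(-ey[0],ey[1])))
t=m+ex*-.01+ey*.037;print('target',t)
p=s['position'];h=[p[0],p[1],.235]
print('lift',.235-p[2])
w1=[.455,.235,.235]
q=np.radians(149.3)
plan(h,psi(s),[t[0],t[1],.235],np.radians(110),11,True)
E
```

```text
[0.40394713 0.36329547 0.1207296 ] [-0.29514147 -0.46897694 -0.3536439 ] 15.15
tray [ 0.485493   -0.05576697] -4.772764771387997
target [ 0.47860623 -0.01806322]
lift 0.11427039823974561
[-0.0337, -0.0181, -0.0] 0.0624
[-0.0332, -0.0182, -0.0] 0.0624
[-0.0327, -0.0183, -0.0] 0.0624
[-0.0322, -0.0184, -0.0] 0.0624
[-0.0316, -0.0185, -0.0] 0.0624
[-0.0311, -0.0186, -0.0] 0.0624
[-0.0306, -0.0187, -0.0] 0.0624
[-0.0301, -0.0187, -0.0] 0.0624
[-0.0296, -0.0188, -0.0] 0.0624
[-0.029, -0.0189, -0.0] 0.0624
[-0.0285, -0.0189, -0.0] 0.0624
```

Emit:
apply_moves:
  dp:
    - [0,0,-0.025]
    - [0,0,-0.03]
    - [0,0,-0.03]
    - [0,0,-0.03]
    - [-0.034,-0.018,0]
    - [-0.033,-0.018,0]
    - [-0.033,-0.018,0]
    - [-0.032,-0.018,0]
    - [-0.032,-0.0185,0]
    - [-0.031,-0.0185,0]
  twist:
    - [0,0,0]
    - [0,0,0]
    - [0,0,0]
    - [0,0,0]
    - [0,0,0.0624]
    - [0,0,0.0624]
    - [0,0,0.0624]
    - [0,0,0.0624]
    - [0,0,0.0624]
    - [0,0,0.0624]
  fingers: [1,1,1,1,1,1,1,1,1,1]

```text
time: 16.2
position: [0.4848, 0.1549, 0.2345]
tool_rot: [1.383, 2.82, 0.001]
ft_force: [1.0, 0.2, -0.8]
grip_width: 0.319
grip_force: 20.0
```

Emit:
apply_moves:
  dp:
    - [-0.0305,-0.0185,0]
    - [-0.03,-0.0185,0]
    - [-0.0295,-0.019,0]
    - [-0.029,-0.019,0]
    - [-0.0285,-0.019,0]
    - [0,0,0]
    - [0,0,0]
    - [0,0,0]
    - [0,0,0]
  twist:
    - [0,0,0.0624]
    - [0,0,0.0624]
    - [0,0,0.0624]
    - [0,0,0.0624]
    - [0,0,0.0624]
    - [0,0,0]
    - [0,0,0]
    - [0,0,0]
    - [0,0,0]
  fingers: [1,1,1,1,1,1,1,1,1]

```text
time: 17.1
position: [0.4794, -0.016, 0.2346]
tool_rot: [1.798, 2.576, 0.0]
ft_force: [-1.1, 0.4, -0.9]
grip_width: 0.316
grip_force: 20.0
```

```bash
python3 - <<'E'
from h import *
s=ctrl.get_state();w=get_image('side');save('s12.png',w);t=get_image('top');save('t12.png',t);print(s['position'],np.degrees(psi(s)),s['ft_force'],s['time'],s['grip_width'])
plan(s['position'],psi(s),[.4786,-.018,s['position'][2]],psi(s),1)
b=cv2.resize(w[120:330,190:420],None,fx=2.5,fy=2.5,interpolation=2)
save('s12c.png',b)
E
```

```text
[ 0.47942712 -0.01602132  0.23456832] 110.19357389545074 [-1.05798954  0.41219669 -0.94702782] 17.1 0.3157220613220809
[-0.0016, -0.0015, -0.0] 0.0
```

View pics/s12c.png

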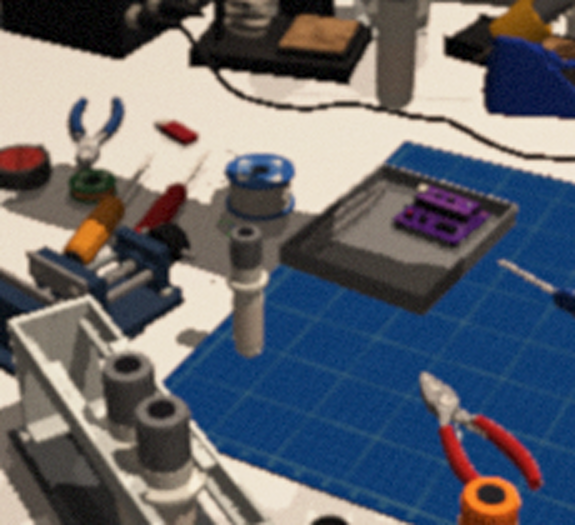

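The rail holds two upright cartridges at crop (128,365) and (162,410). The thin one stands undisturbed at (247,240), and the held one is vertical above the tray's free half with its tube bottom at (395,105).

Emit:
apply_moves:
  dp:
    - [-0.0015,-0.0015,0.025]
    - [0,0,0.035]
    - [0,0,0.035]
    - [0,0,0.03]
    - [0,0,0.006]
    - [0,0,0.002]
    - [0,0,0]
  twist:
    - [0,0,0]
    - [0,0,0]
    - [0,0,0]
    - [0,0,0]
    - [0,0,0]
    - [0,0,0]
    - [0,0,0]
  fingers: [1,1,1,1,1,1,1]

```text
time: 17.9
position: [0.4795, -0.0192, 0.1028]
tool_rot: [1.8, 2.573, 0.001]
ft_force: [0.7, -0.2, -0.8]
grip_width: 0.315
grip_force: 20.0
```

Emit:
apply_moves:
  dp:
    - [0,0,0.002]
    - [0,0,0.001]
    - [0,0,0.001]
    - [0,0,0]
  twist:
    - [0,0,0]
    - [0,0,0]
    - [0,0,0]
    - [0,0,0]
  fingers: [1,1,1,1]

```text
time: 18.3
position: [0.4785, -0.0195, 0.0978]
tool_rot: [1.801, 2.573, 0.0]
ft_force: [0.4, 0.3, -0.7]
grip_width: 0.313
grip_force: 20.0
```

Emit:
apply_moves:
  dp:
    - [0,0,0.001]
    - [0,0,0.001]
    - [0,0,0]
  twist:
    - [0,0,0]
    - [0,0,0]
    - [0,0,0]
  fingers: [1,1,1]

```text
time: 18.6
position: [0.4791, -0.0198, 0.0968]
tool_rot: [1.801, 2.573, -0.0]
ft_force: [-1.4, -0.3, 7.5]
grip_width: 0.317
grip_force: 20.0
```

Emit:
apply_moves:
  dp:
    - [0,0,0.001]
    - [0,0,0]
  twist:
    - [0,0,0]
    - [0,0,0]
  fingers: [1,1]

```text
time: 18.8
position: [0.4796, -0.02, 0.0967]
tool_rot: [1.8, 2.572, -0.0]
ft_force: [-2.5, -0.3, 12.8]
grip_width: 0.32
grip_force: 20.1
```

Contact with the tray floor. I'll ease up slightly, release, lift away and check.

Emit:
apply_moves:
  dp:
    - [0,0,-0.0015]
    - [0,0,0]
    - [0,0,0]
    - [0,0,0]
    - [0,0,0]
    - [0,0,0]
    - [0,0,0]
    - [0,0,-0.01]
    - [0,0,-0.03]
    - [0,0,-0.03]
  twist:
    - [0,0,0]
    - [0,0,0]
    - [0,0,0]
    - [0,0,0]
    - [0,0,0]
    - [0,0,0]
    - [0,0,0]
    - [0,0,0]
    - [0,0,0]
    - [0,0,0]
  fingers: [1,0.2,0.2,0.2,0.2,0.2,0.2,0.2,0.2,0.2]

```text
time: 19.8
position: [0.4779, -0.0192, 0.1671]
tool_rot: [-1.8, -2.573, 0.0]
ft_force: [0.8, 0.1, -0.1]
grip_width: 0.8
grip_force: 0.0
```

Emit:
apply_moves:
  dp:
    - [0,0,-0.03]
    - [0,0,-0.03]
    - [-0.04,0,0]
    - [-0.04,0,0]
    - [-0.04,0,0]
    - [-0.04,0,0]
    - [-0.04,0,0]
    - [0,0,0]
  twist:
    - [0,0,0]
    - [0,0,0]
    - [0,0,0]
    - [0,0,0]
    - [0,0,0]
    - [0,0,0]
    - [0,0,0]
    - [0,0,0]
  fingers: [0.2,0.2,0.2,0.2,0.2,0.2,0.2,0.2]

```text
time: 20.6
position: [0.5468, -0.2146, 0.2257]
tool_rot: [1.812, 2.565, -0.003]
ft_force: [0.1, -0.2, -0.6]
grip_width: 0.795
grip_force: 0.0
```

```bash
python3 - <<'E'
from h import *
s=ctrl.get_state();t=get_image('top');save('t13.png',t);save('s13.png',get_image('side'));print(s['position'],s['time'])
m=np.array([.4845,.3104]);d=np.array([-.8625,.506])
def blob(n,exp,z):
    g=cv2.cvtColor(t if n=='top' else cv2.cvtColor(cv2.imread('pics/s13.png'),4),cv2.COLOR_RGB2GRAY);e=proj(n,[*exp,z]).astype(int)
    p=g[e[1]-14:e[1]+14,e[0]-14:e[0]+14];k=(p<52).astype(np.uint8);c,l,st,ce=cv2.connectedComponentsWithStats(k)
    for i in range(1,c):
        if 15<st[i,4]<200:
            q=ce[i]+e-14;w=unproj(n,q,z);x=w[:2]-m;print(n,z,st[i,4],q.round(1),w.round(4),'rail y',(x@d).round(4),'x',(x@[d[1],-d[0]]).round(4))
d1=m+d*.048;d2=m+d*.004
for n in('top','side'):
    for e,z in((d1,.132),(d2,.132),((.4786,-.019),.125),((.5195,.1264),.101)):print('exp',np.round(e,3));blob(n,e,z)
# board and thin: change against first picture
a=cv2.imread('pics/top0.png',0).astype(int);b=cv2.imread('pics/t13.png',0).astype(int)
for nm,(x0,y0,x1,y1) in dict(board=(445,222,486,270),thin=(320,192,346,222)).items():print(nm,'mean diff',abs(a-b)[y0:y1,x0:x1].mean())
E
```

```text
[ 0.54675853 -0.21456247  0.22571434] 20.6
exp [0.443 0.335]
top 0.132 60 [190.8 246.4] [0.4434 0.3378 0.132 ] rail y 0.0493 x 0.0029
exp [0.481 0.312]
top 0.132 54 [219.1 210.8] [0.4979 0.2982 0.132 ] rail y -0.0178 x -0.0037
top 0.132 61 [207.3 221.8] [0.481  0.3152 0.132 ] rail y 0.0054 x 0.0024
exp [ 0.479 -0.019]
top 0.125 77 [437.9 223.5] [ 0.4846 -0.0298  0.125 ] rail y -0.1722 x -0.2934
top 0.125 35 [427.1 227.9] [ 0.4776 -0.0135  0.125 ] rail y -0.1579 x -0.2829
exp [0.52  0.126]
top 0.101 35 [333.1 202.9] [0.5196 0.1277 0.101 ] rail y -0.1227 x -0.1398
exp [0.443 0.335]
side 0.132 52 [253.9 283.4] [0.4451 0.337  0.132 ] rail y 0.0474 x 0.003
side 0.132 64 [249.5 292.6] [0.4397 0.3552 0.132 ] rail y 0.0613 x 0.016
exp [0.481 0.312]
side 0.132 20 [242.7 252. ] [0.4982 0.2868 0.132 ] rail y -0.0237 x -0.0134
side 0.132 47 [240.4 265.5] [0.4829 0.3142 0.132 ] rail y 0.0033 x 0.0024
side 0.132 57 [236.4 275.6] [0.475  0.3348 0.132 ] rail y 0.0206 x 0.0162
exp [ 0.479 -0.019]
side 0.125 30 [347.8 167.6] [ 0.485  -0.0342  0.125 ] rail y -0.1748 x -0.297
side 0.125 108 [345.5 178.6] [0.47   0.0067 0.125 ] rail y -0.1412 x -0.2693
exp [0.52  0.126]
side 0.101 19 [283.1 202.9] [0.5458 0.0998 0.101 ] rail y -0.1594 x -0.1507
side 0.101 64 [286.3 221.9] [0.5094 0.1491 0.101 ] rail y -0.1031 x -0.1265
board mean diff 25.306910569105693
thin mean diff 5.084615384615384
```

Emit:
apply_moves:
  dp:
    - [-0.045,0.01,0]
    - [-0.045,0.01,0]
    - [-0.045,0.01,0]
    - [-0.045,0.01,0]
    - [0,0,0]
    - [0,0,0]
  twist:
    - [0,0,0]
    - [0,0,0]
    - [0,0,0]
    - [0,0,0]
    - [0,0,0]
    - [0,0,0]
  fingers: [0.2,0.2,0.2,0.2,0.2,0.2]

```text
time: 21.3
position: [0.6464, -0.3613, 0.2251]
tool_rot: [-1.799, -2.573, -0.003]
ft_force: [0.1, 0.9, -0.7]
grip_width: 0.8
grip_force: 0.0
```

```bash
python3 - <<'E'
from h import *
for n in('top','side'):
    save(n+'14.png',get_image(n));A=cv2.imread(f'pics/{n}0.png');B=cv2.imread(f'pics/{n}14.png')
    for im in(A,B):
        h=cv2.cvtColor(im,cv2.COLOR_BGR2HSV);k=cv2.inRange(h,(132,90,40),(160,255,255));k[:, :300]=0
        y,x=np.nonzero(k);print(n,'purple',len(x),np.median(x),np.median(y),x.min() if len(x) else 0,x.max() if len(x) else 0,y.min() if len(x) else 0,y.max() if len(x) else 0)
    for z in(.005,.075,.09,.125):print(z,proj(n,[.4786,-.0192,z]).round(1))
    D=cv2.absdiff(A,B).max(2);k=(D>45).astype(np.uint8);c,l,st,ce=cv2.connectedComponentsWithStats(k)
    for i in range(1,c):
        if st[i,4]>60:print(st[i],ce[i].round(0))
B=cv2.imread('pics/side14.png',0)
e=proj('side',[.4786,-.0192,.125]).astype(int)
for r in range(e[1]-6,e[1]+72,4):print(r,B[r,e[0]-20:e[0]+22:2].tolist())
print(ctrl.get_state()['time'])
E
```

```text
top purple 973 464.0 248.0 446 483 228 268
top purple 870 463.0 248.0 446 483 228 268
0.005 [419.  240.7]
0.075 [425.6 233.3]
0.09 [427.1 231.5]
0.125 [430.9 227.3]
[ 533   24   40  143 2857] [552. 103.]
[574  24  45  22 649] [594.  32.]
[ 496  107   62  111 3077] [528. 169.]
[182 184  53  69 662] [212. 222.]
[409 206  37  39 570] [424. 225.]
[465 206  23  57 636] [478. 233.]
[432 221  10   9  76] [437. 225.]
[ 552  242   75   61 2401] [585. 273.]
[314 250  28  28 603] [328. 263.]
[ 538  253   41   65 1372] [552. 291.]
[185 255  20  10  97] [194. 261.]
[464 388  13  24 146] [472. 402.]
[350 443  14  37 275] [355. 466.]
[442 451  15  29 249] [450. 464.]
side purple 559 372.0 205.0 348 463 38 335
side purple 398 374.0 207.0 355 463 38 334
0.005 [344.9 225.8]
0.075 [346.3 195.1]
0.09 [346.7 188.2]
0.125 [347.4 171.6]
[ 525    0   58   64 1951] [553.  24.]
[ 611    3   29  127 2388] [628.  63.]
[307  12  29  27 329] [322.  22.]
[359  19  29  20 221] [372.  26.]
[247 126  37  32 349] [264. 139.]
[446 127  11  13  64] [452. 134.]
[ 278  147  103   59 1803] [327. 171.]
[587 148  23  84 256]
[... 1622 characters left out ...]
 124, 118, 49, 36, 37, 30, 41, 44, 39]
217 [27, 37, 34, 31, 31, 30, 54, 75, 75, 91, 105, 119, 130, 115, 99, 92, 94, 86, 81, 55, 32]
221 [33, 31, 34, 34, 32, 31, 56, 73, 80, 81, 96, 109, 124, 108, 93, 96, 98, 97, 97, 93, 96]
225 [80, 63, 64, 49, 66, 77, 46, 43, 64, 74, 89, 88, 97, 123, 126, 120, 113, 114, 104, 100, 104]
229 [40, 40, 54, 69, 92, 99, 97, 95, 96, 96, 94, 97, 100, 131, 132, 127, 129, 128, 129, 124, 126]
233 [34, 34, 34, 31, 26, 33, 38, 41, 60, 78, 98, 100, 110, 129, 130, 130, 130, 127, 121, 83, 63]
237 [56, 52, 51, 45, 40, 34, 37, 36, 30, 30, 37, 34, 32, 55, 84, 113, 121, 91, 61, 62, 63]
241 [51, 50, 51, 54, 48, 54, 55, 48, 51, 47, 43, 33, 33, 33, 34, 32, 55, 62, 65, 55, 48]
21.4
```

```bash
python3 -c "
from bench import ctrl
print(ctrl.close_job())"
```

```text
the job is handed in; nothing more can be done
None
```

The job is handed in at about 21 s: the fresh cartridge hangs under the lips behind the second one, the oldest stands upright in the tray's free half, and neither the thin cartridge nor the board shows any sign of having moved in the final pictures.

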